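# Fit the filter cell on its three-pin mount and hold it home

## Task

Pick up the black knurled filter cell with the green glass and set it, glass up, over the upright spigot of the grey mount. Feel for its hidden keyways by turning it on the three pins until it drops over them, then push it down against the sprung button until its rim is fully home on the round shoulder. Finish while still gripping it and holding it pushed home (a colleague will then lock it); leave the other things on the bench where they are.

Things in the scene. Friction and masses are not known exactly. Their poses are not given: they have to be found in the camera images.
- collar: The filter cell: loose black knurled round collar, 52 mm across, 43 mm high, 0.10 to 0.19 kg, closed on top by a green glass; starts on the bench, glass up. Origin: centre of its underside, z its axis, up. Grip across the knurled side, some 20 to 30 mm over the underside. A blind bore, 36.4 mm across, goes 38 mm up from the underside.
- collar_bore (a point): Centre of the cell's underside, the mouth of the bore. Three straight keyways run up the bore wall, 120 degrees apart, 11 mm wide, open below, as deep as the bore, reaching 23 mm from the axis. Their angle is not visible from outside and not given.
- mount: The fixed mount: grey base plate 96 x 96 x 18 mm with a screw at each corner, a round aluminium shoulder 66 mm across with its top 30 mm above the bench, and an upright spigot 34 mm across that ends 66 mm above the bench, its last 5 mm coned to 26 mm. Origin: on the spigot's axis at bench level; z up, x and y along the plate's sides.
- mount_pins (a point): Point on the spigot's axis level with the tops of its three radial steel pins, 42.5 mm above the bench. Pins 5 mm thick, 120 degrees apart, out to 21.5 mm from the axis; their angle differs at every start, whatever the plate's yaw. The cell's underside rides here until, within a turn of 120 degrees, the keyways meet the pins (to about 0.1 rad).
- mount_shoulder (a point): Point on the spigot's axis at the shoulder's top, 30 mm above the bench, where the cell's underside must come to be fully home. Dropped over the pins but not pushed, the cell stops on the sprung button with its underside 5 mm higher, 35 mm above the bench.
- button (a joint): The black sprung button with a brass face, 20 mm in diameter, in the top of the spigot; its face is 73 mm above the bench when free. Value: metres pressed down, 0 free, 0.005 when the cell is fully home. It pushes back with 6 N at 0 and 8.5 N at 0.005, so it lifts the cell off the shoulder again when the cell is let go.
- loupe: Bystander: black eye loupe, 37 mm in diameter, 34 mm high, standing; origin at the centre of its underside.
- cleaner_bottle: Bystander: small white dropper bottle with a blue tip, 35 mm in diameter, 90 mm high; origin at the centre of its underside.
- ring_gauge: Bystander: steel ring gauge, 45 mm in diameter, 16 mm high; origin at the centre of its underside.
Things that resemble listed ones, but are neither listed nor needed, are in the scene too. Leave any orange look-alike of the collar alone.

How it is judged:
By the outcome, as a careful person would: the job done as asked, in the order asked, and still so for the second after the job is handed in, while the arm keeps its last pose, push and grip.
It also fails if it takes over 58 s, if anything falls off the work surface, if the arm or the gripper's body presses on something with over 40 N, if the wrist force passes 120 N, or if a joint passes its speed limit or range.

## Robot

A 6-joint arm with a two-finger parallel gripper is mounted at the origin on a cart in front of the work surface, level with it; the furniture and walls round the work are solid. World frame = base frame: x ahead of the robot, y to its left, z up, the work surface at z = 0. Lengths are in m, angles in rad, forces in N, time in s.
With the tool pointing down it reaches from about 0.275 to 1 m from the base axis. Payload 8.4 kg.
Tool frame: the origin (TCP) lies between the finger pads; the fingertips stand ahead of it and the grasp point (between the pads) lies 2 mm behind it (arm.tip_reach is the z of the fingertips in the tool frame, in m); z points along the fingers, y is the line along which they close (so a half turn about z gives the same grasp; the last joint's range is limited). The gripper opens to 85 mm and grips with 20 to 120 N. Pads are 22 mm wide; open, the fingers measure 114 mm over their backs; the gripper's body (76 mm by 85 mm) begins 54 mm behind the grasp point. The pads swing forward as they close: fully open they stand 13 mm farther back than shut.
Start: joints at [-1.111, 0.353, 1.633, -0, 1.155, -0.002], TCP at [0.278, -0.56, 0.248] pointing down, gripper open.
Joint ranges: [-2.63, 2.63], [-0.92, 2.1], [0.06, 2.66], [-1.3, 4.44], [0, 2.69], [-3.02, 3.02]. Speed limits (rad/s): [2.22, 2.22, 2.79, 3.14, 3.14, 3.14].

## Interface

Orientations are given as a 3x3 rotation matrix whose columns are the frame's x, y, z axes.
In Python, from rig import telemetry, optics, order, arm gives the robot as it stands.
- The arm moves only by the shell command python3 -m creep 'ROWS' [FORCE]. ROWS is JSON, a list that holds one entry, the list of rows, each a list of 7 numbers: the opening, from -1 (shut) to 1 (fully open), then the shift along the tool's x, y, z in units of 30 mm (1.0 is 30 mm), then the turn, a rotation vector about the tool's x, y, z in units of 8 degrees (1.0 is 8 degrees). In form: [[[fingers, x, y, z, rx, ry, rz], ...]]. A call has 1 to 12 rows; each row is the pose to reach, as a shift and turn from the pose commanded when the call began, along the tool's axes at that moment; what a row does not reach only later rows make up. A row lasts 1/10 s, in which the tool goes at most 50 mm and 8.59 degrees, less where a joint would pass 70% of its speed; a pose out of reach is approached as far as the arm can. A call with a gripper value outside its range is refused whole. The fingers move at their own pace and stop on an object; FORCE is the grip in N (left out, the last holds). Time passes only in rows, so rows that repeat a pose let the fingers close. It gives the time, the measured TCP pose, the force, the opening and the grip force at its end, in the units of the state.
- telemetry.get_state(): the state, without advancing time (a new reading comes with each control period).
- optics.camera(name): name is "scene" or "side" or "wrist"; returns a dict with "frame" (384x512x3 uint8, red, green, blue), "K" (3x3 intrinsics, pixels), "R" (3x3) and "t" (3): a world point X has camera coordinates R X + t; the wrist camera has in their place "T_tool_cam" (4x4, takes a point from camera to tool coordinates, whose origin is the TCP and whose axes are the flange's). Camera axes: x right, y down, z forward; pixel columns grow to the right and rows downward; lengths in m; the calibration is good to about 2 mm. A picture is of the moment at which its call begins: read the wrist's pose just before it. There is no depth.
- order.sign_off(): hands the job in; it is judged then, once.
The state is a dict: "clock": time; "joints": joint angles; "dq": joint speeds; "joint_torque": joint torques, N m; "tool_pos": TCP position; "eef_rot": TCP orientation; "contact_force": force on the tool from outside, world axes, zero at the start; "wrist_torque": the same for the moment, N m; "opening": opening from 0.0 (shut) to 1.0 (fully open); "finger_force": force on a finger pad.
Only numpy, scipy, OpenCV 4.12 (cv2) and the standard library are available. Lean on these libraries where they do the work, as an engineer would, in place of code of your own. Each camera call takes 0.05 s, during which the arm holds its last target. There are 200 camera calls.

## Working session

There is one attempt and no reset: what is moved stays moved. The work goes in short steps, Python scripts to look and compute and a shell command to move; the robot and the scene stay as the last step left them, time stands still between calls to the robot, and variables do not carry over. Pictures are saved under pics/ and viewed, at most 10 in all, crops included, and the job is handed in when it is done.

```bash
mkdir -p pics
cat > h.py <<'E'
import numpy as np, cv2
from rig import telemetry, optics, order, arm
def ray(c,u,v):
    d=np.linalg.inv(c["K"])@np.array([u,v,1.]); R=np.array(c["R"]);t=np.array(c["t"])
    return -R.T@t, R.T@d
def onz(c,u,v,z):
    o,d=ray(c,u,v); return o+d*(z-o[2])/d[2]
def proj(c,X):
    p=np.array(c["R"])@np.array(X)+c["t"]; q=c["K"]@p; return q[:2]/q[2]
E
python3 - <<'E'
from h import *
import pickle
s=telemetry.get_state(); print(s["tool_pos"],s["eef_rot"],arm.tip_reach,s["clock"])
a=optics.camera("scene");b=optics.camera("side")
pickle.dump((a,b),open("c.pkl","wb"))
for n,c in (("scene",a),("side",b)):
    cv2.imwrite(f"pics/{n}.png",cv2.resize(c["frame"][:,:,::-1],(800,600),interpolation=cv2.INTER_CUBIC)); print(n,c["K"],c["R"],c["t"])
E
```

```text
[ 0.27826307 -0.55914913  0.24757976] [[ 8.95263376e-01  4.45536858e-01 -6.28173992e-04]
 [ 4.45537300e-01 -8.95262604e-01  1.17653929e-03]
 [-3.81890638e-05 -1.33318748e-03 -9.99999111e-01]] 0.017 0.0
scene [[368.69949716   0.         251.09281426]
 [  0.         368.69949716 188.86926192]
 [  0.           0.           1.        ]] [[-0.87627687 -0.48179088 -0.00404795]
 [-0.31241103  0.57456626 -0.75648725]
 [ 0.36679448 -0.66162766 -0.65399591]] [0.46649537 0.25072569 0.90844904]
side [[466.8472627    0.         258.96711801]
 [  0.         466.8472627  187.43669145]
 [  0.           0.           1.        ]] [[-0.8897303  -0.45638812  0.00948027]
 [-0.306778    0.58242797 -0.75277149]
 [ 0.33803439 -0.67267194 -0.65821365]] [0.47181392 0.30041289 1.29722468]
```

View pics/scene.png

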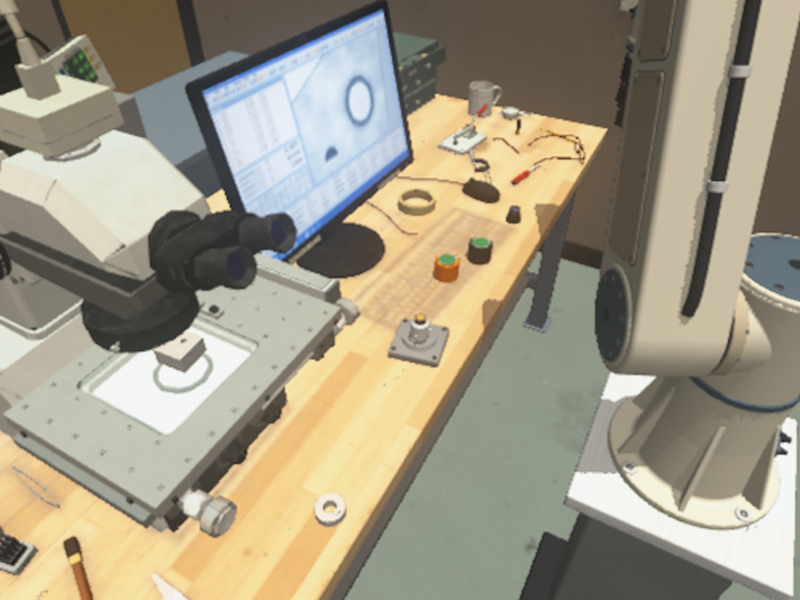

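View pics/side.png

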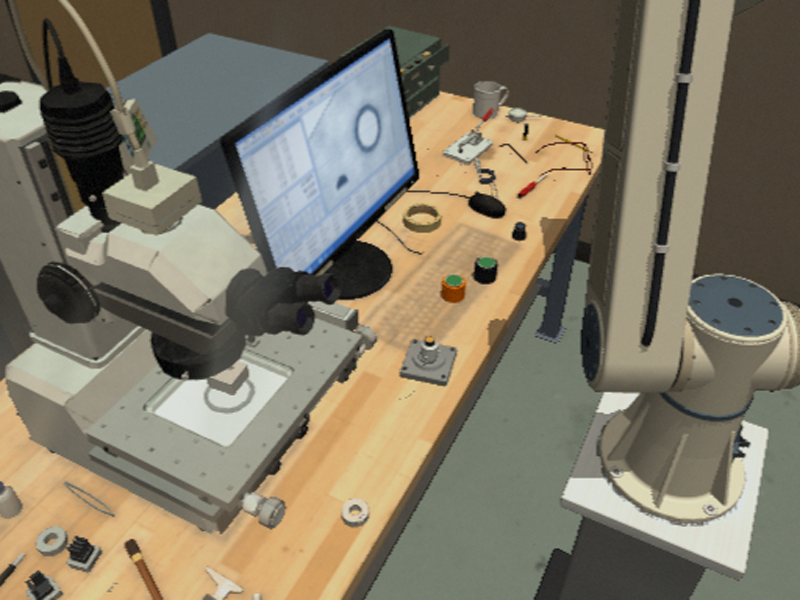

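Candidates for the collar: a black knurled one with green glass at scene (480,249), and an orange one at (446,266), which is the look-alike. The black one fits the description. The mount is at (420,340). I'll confirm with an enlarged crop.

Run:
```python
from h import *
import pickle
a,b=pickle.load(open("c.pkl","rb"))
# side crop: 512px coords; u 250..335, v 140..250
A=a["frame"][145:240,243:323,::-1]; B=b["frame"][158:253,250:330,::-1]
im=np.hstack([cv2.resize(x,None,fx=5,fy=6/1.2,interpolation=cv2.INTER_CUBIC) for x in (A,B)])
cv2.imwrite("pics/crop.png",im); print(im.shape)
```

```text
(475, 800, 3)
```

View pics/crop.png

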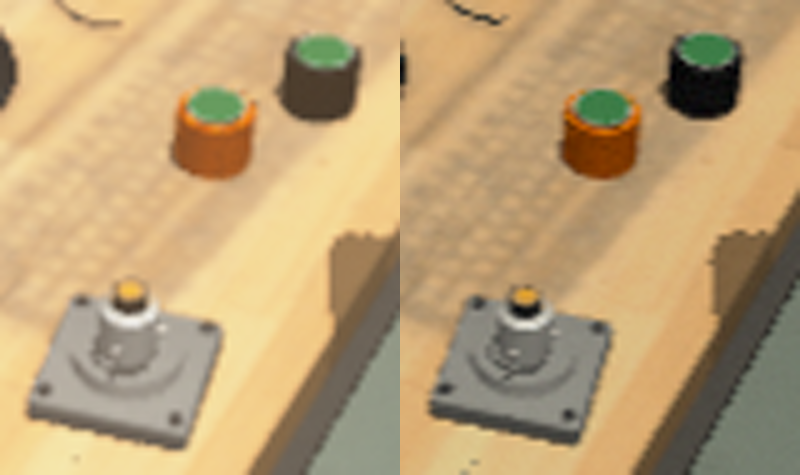

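The crop confirms it: the black knurled cell with green glass is at crop (325,52) in the scene half and (706,50) in the side half. The mount's button is at (130,292) and (525,297). Now I'll locate them.

Run:
```python
from h import *
import pickle
a,b=pickle.load(open("c.pkl","rb"))
f=lambda x,y:(243+x/5-.4,145+y/5-.4); g=lambda x,y:(250+(x-400)/5-.4,158+y/5-.4)
print("cell",onz(a,*f(325,52),.043),onz(b,*g(706,50),.043))
print("orange",onz(a,*f(217,105),.043),onz(b,*g(602,107),.043))
print("btn",onz(a,*f(130,292),.073),onz(b,*g(525,297),.073))
sc=[onz(a,*f(*p),.018) for p in((83,301),(208,328),(175,420),(43,389))]
sd=[onz(b,*g(*p),.018) for p in((478,303),(598,328),(568,414),(445,388))]
print(np.round(sc,4),np.mean(sc,0)); print(np.round(sd,4),np.mean(sd,0))
w=optics.camera("wrist");print(w["T_tool_cam"],w["K"])
```

```text
cell [ 0.48542048 -0.31875008  0.043     ] [ 0.490107   -0.32255679  0.043     ]
orange [ 0.52551718 -0.22849347  0.043     ] [ 0.52948763 -0.23107335  0.043     ]
btn [ 0.48063131 -0.00934058  0.073     ] [ 0.48380901 -0.01212358  0.073     ]
[[ 0.5273 -0.0419  0.018 ]
 [ 0.4508 -0.0568  0.018 ]
 [ 0.4357  0.0199  0.018 ]
 [ 0.513   0.0344  0.018 ]] [ 0.48171425 -0.01110817  0.018     ]
[[ 0.5306 -0.044   0.018 ]
 [ 0.4533 -0.0593  0.018 ]
 [ 0.4392  0.016   0.018 ]
 [ 0.5155  0.0317  0.018 ]] [ 0.4846629  -0.01389929  0.018     ]
[[-1.15098039e-03 -9.65006437e-01 -2.62223668e-01  6.63025237e-02]
 [ 9.99998959e-01 -1.33885586e-03  5.37805493e-04 -1.51076660e-03]
 [-8.70065457e-04 -2.62222776e-01  9.65006973e-01 -1.25409468e-01]
 [ 0.00000000e+00  0.00000000e+00  0.00000000e+00  1.00000000e+00]] [[302.75646571   0.         256.83286098]
 [  0.         302.75646571 194.30752237]
 [  0.           0.           1.        ]]
```

```bash
python3 -m creep '[[[1,9.8,-4,1.6,0,0,0],[1,9.8,-4,1.6,0,0,0],[1,9.8,-4,1.6,0,0,0],[1,9.8,-4,1.6,0,0,0],[1,9.8,-4,1.6,0,0,0],[1,9.8,-4,1.6,0,0,0],[1,9.8,-4,1.6,0,0,0],[1,9.8,-4,1.6,0,0,0],[1,9.8,-4,1.6,0,0,0],[1,9.8,-4,1.6,0,0,0],[1,9.8,-4,1.6,0,0,0]]]'
python3 - <<'E'
from h import *
import pickle
s=telemetry.get_state(); w=optics.camera("wrist"); pickle.dump((s,w),open("w1.pkl","wb"))
print(s["joints"],s["dq"],s["tool_pos"],s["clock"])
cv2.imwrite("pics/w1.png",cv2.resize(w["frame"][:,:,::-1],(800,600),interpolation=cv2.INTER_CUBIC))
E
```

```text
clock: 1.25
tool_pos: [0.4875, -0.3222, 0.2005]
eef_rot: [[0.896, 0.444, 0.0], [0.444, -0.896, -0.0], [-0.0, 0.0, -1.0]]
contact_force: [0.2, 1.1, 1.1]
opening: 1.0
finger_force: 0.0
[-5.86417951e-01  3.40358037e-01  1.76801422e+00 -2.24530664e-04
  1.03306651e+00  5.24216018e-01] [-3.31067301e-05 -1.36180154e-03 -3.71182667e-06  2.10453288e-03
 -1.21984719e-03  3.10051248e-03] [ 0.48749266 -0.32215498  0.2004534 ] 1.25
```

View pics/w1.png

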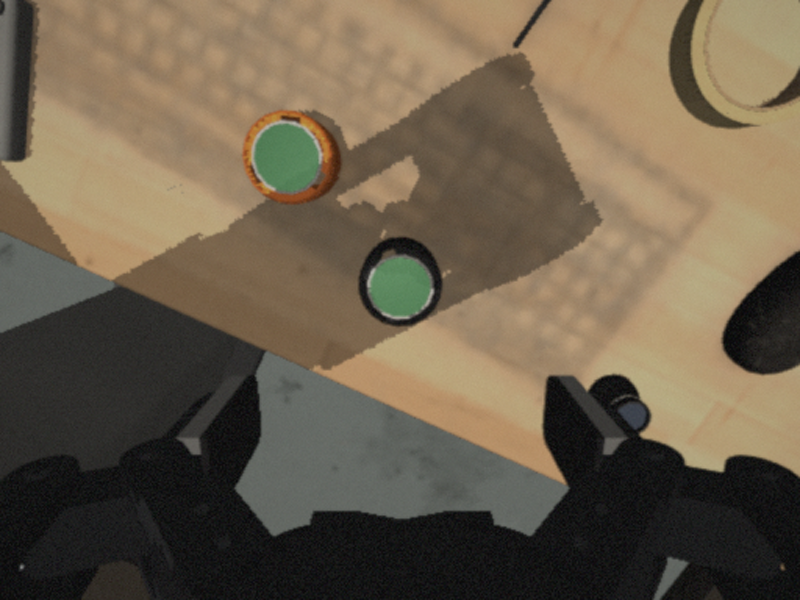

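The picture shows the black cell's glass centred at (401,286), the orange look-alike at (288,158), and the loupe at (618,402).

```bash
cat >> h.py <<'E'
def wonz(s,w,u,v,z):  # u,v in native px
    T=np.array(w["T_tool_cam"]); R=np.array(s["eef_rot"])
    o=R@T[:3,3]+s["tool_pos"]; d=R@T[:3,:3]@np.linalg.inv(w["K"])@np.array([u,v,1.])
    return o+d*(z-o[2])/d[2]
E
python3 - <<'E'
from h import *
import pickle
s,w=pickle.load(open("w1.pkl","rb"))
k=.64
for n,u,v,z in(("cell",401,286.5,.043),("orange",288,158,.043),("loupe",630,412,.034)):
    p=wonz(s,w,u*k-.2,v*k-.2,z); print(n,p, (np.array(s["eef_rot"]).T@(p-s["tool_pos"]))/.03)
a,b=pickle.load(open("c.pkl","rb"))
from numpy.linalg import lstsq
def tri(p,q):
    A=[];B=[]
    for c,(u,v) in((a,p),(b,q)):
        o,d=ray(c,u*k,v*k); d/=np.linalg.norm(d); M=np.eye(3)-np.outer(d,d);A.append(M);B.append(M@o)
    return lstsq(np.vstack(A),np.hstack(B),rcond=None)[0]
print("knob",tri((350,308),(370,333)),"corner",tri((340,292),(357,318)),"eyep",tri((222,268),(290,318)),"eyep2",tri((272,232),(328,288)))
E
```

```text
cell [ 0.48719053 -0.32042842  0.043     ] [ 0.01701321 -0.05724168  5.24843208]
orange [ 0.52614644 -0.22915173  0.043     ] [ 2.53189809 -2.20635439  5.24771213]
loupe [ 0.47575128 -0.50029083  0.034     ] [-2.98772713  5.14478018  5.54989751]
knob [0.54116984 0.11910832 0.17403228] corner [0.60372716 0.05740979 0.13370396] eyep [0.49338045 0.39162331 0.45898849] eyep2 [0.46843704 0.34312844 0.47922071]
```

```bash
python3 -m creep '[[[1,0,-0.05,1.5,0,0,0],[1,0,-0.05,3,0,0,0],[1,0,-0.05,4.5,0,0,0],[1,0,-0.05,5.4,0,0,0],[1,0,-0.05,5.85,0,0,0],[1,0,-0.05,5.85,0,0,0],[0.2,0,-0.05,5.85,0,0,0],[-0.5,0,-0.05,5.85,0,0,0],[-1,0,-0.05,5.85,0,0,0],[-1,0,-0.05,5.85,0,0,0],[-1,0,-0.05,5.85,0,0,0],[-1,0,-0.05,5.85,0,0,0]]]' 70
```

```text
clock: 2.5
tool_pos: [0.4885, -0.3205, 0.027]
eef_rot: [[0.895, 0.446, 0.002], [0.446, -0.895, -0.002], [0.001, 0.003, -1.0]]
contact_force: [-2.4, 0.9, 9.2]
opening: 0.587
finger_force: 72.4
```

```bash
python3 -m creep '[[[-1,0,0,-1.2,0,0,0],[-1,0,0,-2.6,0,0,0],[-1,0,0,-4,0,0,0],[-1,0.2,-1,-5,0,0,0],[-1,0.5,-2.5,-5.4,0,0,0],[-1,0.8,-4,-5.4,0,0,0],[-1,1.1,-5.5,-5.4,0,0,0],[-1,1.4,-7,-5.4,0,0,0],[-1,1.7,-8.3,-5.4,0,0,0],[-1,1.74,-9.28,-5.4,0,0,0],[-1,1.74,-9.28,-5.4,0,0,0],[-1,1.74,-9.28,-5.4,0,0,0]]]'
python3 - <<'E'
from h import *
import pickle
s=telemetry.get_state(); w=optics.camera("wrist"); pickle.dump((s,w),open("w2.pkl","wb"))
print(s["joints"],s["tool_pos"],s["clock"])
cv2.imwrite("pics/w2.png",cv2.resize(w["frame"][:,:,::-1],(800,600),interpolation=cv2.INTER_CUBIC))
E
```

```text
clock: 3.7
tool_pos: [0.4106, -0.047, 0.1877]
eef_rot: [[0.894, 0.447, 0.002], [0.447, -0.894, -0.0], [0.002, 0.001, -1.0]]
contact_force: [1.1, -0.2, -2.2]
opening: 0.588
finger_force: 73.6
[-1.17354048e-01  9.64970124e-02  2.12514156e+00 -2.70114958e-04
  9.17704181e-01  9.89880365e-01] [ 0.41060212 -0.04696822  0.18774187] 3.7
```

View pics/w2.png

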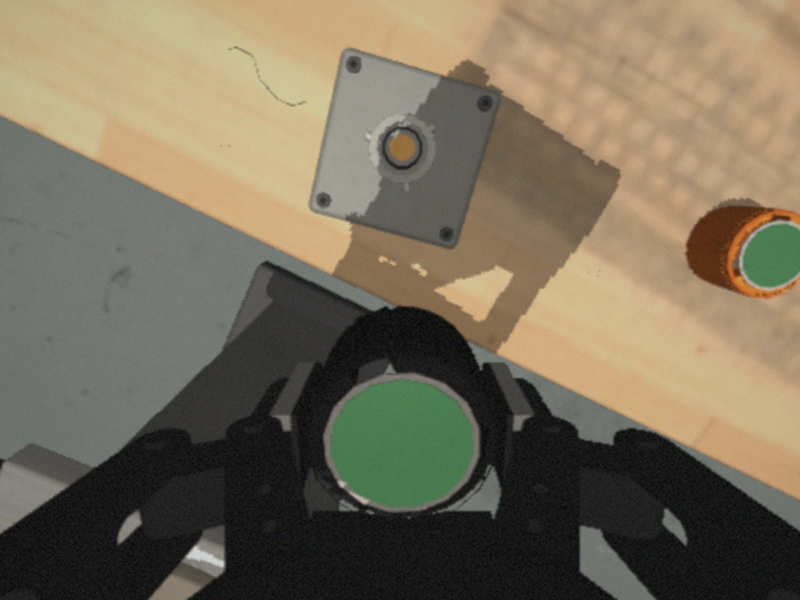

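The picture shows the mount's button at (403,147), plate screws at (353,64), (485,103), (323,200) and (447,234), and the held glass centred at (402,442).

Run:
```python
from h import *
import pickle
s,w=pickle.load(open("w2.pkl","rb")); k=.64; R=np.array(s["eef_rot"])
P=lambda u,v,z: wonz(s,w,u*k-.2,v*k-.2,z)
sc=[P(u,v,.018) for u,v in((353,64),(485,103),(447,234),(323,200))]
print("scr",np.mean(sc,0)); bt=P(403,147,.073); print("btn",bt)
zt=s["tool_pos"][2]+.016
g=P(402,442,zt); print("glass tool",R.T@(g-s["tool_pos"]))
for u,v in((329,442),(478,442),(402,373),(402,511)): print(R.T@(P(u,v,zt)-s["tool_pos"]))
c=P(403,147,.0425)
for u,v in((370,134),(433,127),(405,186)): 
    p=P(u,v,.04)-bt; print(p[:2],np.hypot(*p[:2]),np.degrees(np.arctan2(p[1],p[0])))
f=w["frame"][50:140,210:310,::-1]
cv2.imwrite("pics/pins.png",cv2.resize(f,None,fx=6,fy=6,interpolation=cv2.INTER_CUBIC))
```

```text
scr [ 0.48145279 -0.01070047  0.018     ]
btn [ 0.48170532 -0.01090121  0.073     ]
glass tool [-0.00067456 -0.00139202 -0.0160032 ]
[-0.00062623 -0.02038775 -0.01602998]
[-0.00072492  0.01840035 -0.01597529]
[ 0.01869302 -0.00137387 -0.01596903]
[-0.02177094 -0.00141178 -0.01604042]
[-0.00025244  0.01980433] 0.019805934231571662 90.73029923039044
[ 0.0182759  -0.00928664] 0.0205000010770117 -26.936762919579238
[-0.01634238 -0.00960689] 0.018956941446358077 -149.5507851906838
```

View pics/pins.png

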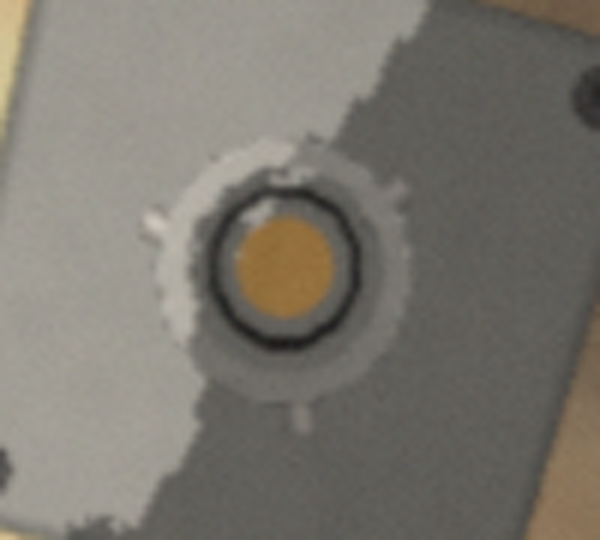

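```bash
python3 -m creep '[[[-1,1.4,0,0,0,0,0],[-1,2.68,0.02,0,0,0,0],[-1,2.68,0.02,0,0,0,0],[-1,2.68,0.02,1.2,0,0,0],[-1,2.68,0.02,2.4,0,0,0],[-1,2.68,0.02,2.75,0,0,0],[-1,2.68,0.02,2.95,0,0,0],[-1,2.68,0.02,3.1,0,0,0],[-1,2.68,0.02,3.25,0,0,0],[-1,2.68,0.02,3.4,0,0,0],[-1,2.68,0.02,3.4,0,0,0]]]'
```

```text
clock: 4.85
tool_pos: [0.4826, -0.012, 0.0849]
eef_rot: [[0.895, 0.446, 0.0], [0.446, -0.895, -0.0], [0.0, 0.0, -1.0]]
contact_force: [0.4, -0.6, -2.1]
opening: 0.587
finger_force: 73.6
```

```bash
python3 -m creep '[[[-1,0,0,0.15,0,0,0],[-1,0,0,0.3,0,0,0],[-1,0,0,0.4,0,0,0],[-1,0,0,0.46,0,0,0],[-1,0,0,0.46,0,0,0]]]'; python3 -m creep '[[[-1,0,0,0.03,0,0,0],[-1,0,0,0.06,0,0,0],[-1,0,0,0.09,0,0,0],[-1,0,0,0.09,0,0,0]]]'
```

```text
clock: 5.35
tool_pos: [0.4824, -0.012, 0.0707]
eef_rot: [[0.895, 0.446, -0.0], [0.446, -0.895, 0.0], [-0.0, -0.0, -1.0]]
contact_force: [0.4, -0.3, -0.8]
opening: 0.587
finger_force: 73.6
clock: 5.75
tool_pos: [0.4826, -0.012, 0.069]
eef_rot: [[0.895, 0.446, 0.0], [0.446, -0.895, 0.0], [0.0, 0.0, -1.0]]
contact_force: [-2.9, 0.5, 10.4]
opening: 0.592
finger_force: 75.2
```

```bash
python3 -m creep '[[[-1,0,0,0,0,0,0.4],[-1,0,0,0,0,0,0.8],[-1,0,0,0,0,0,1.1],[-1,0,0,0,0,0,1.1]]]'
```

```text
clock: 6.15
tool_pos: [0.4834, -0.012, 0.0691]
eef_rot: [[0.953, 0.302, 0.002], [0.302, -0.953, 0.0], [0.002, 0.001, -1.0]]
contact_force: [0.2, 0.2, 7.7]
opening: 0.587
finger_force: 74.7
```

```bash
python3 -m creep '[[[-1,0,0,0,0,0,0.4],[-1,0,0,0,0,0,0.8],[-1,0,0,0,0,0,1.1],[-1,0,0,0,0,0,1.1]]]'
```

```text
clock: 6.55
tool_pos: [0.4836, -0.0121, 0.0692]
eef_rot: [[0.988, 0.153, 0.002], [0.153, -0.988, -0.0], [0.002, 0.0, -1.0]]
contact_force: [0.5, -0.4, 7.8]
opening: 0.595
finger_force: 74.6
```

```bash
python3 -m creep '[[[-1,0,0,0,0,0,0.4],[-1,0,0,0,0,0,0.8],[-1,0,0,0,0,0,1.1],[-1,0,0,0,0,0,1.1]]]'
```

```text
clock: 6.95
tool_pos: [0.4838, -0.0121, 0.0692]
eef_rot: [[1.0, -0.0, 0.003], [-0.0, -1.0, -0.0], [0.003, 0.0, -1.0]]
contact_force: [-0.4, -1.2, 7.1]
opening: 0.587
finger_force: 74.5
```

```bash
python3 -m creep '[[[-1,0,0,0,0,0,0.4],[-1,0,0,0,0,0,0.8],[-1,0,0,0,0,0,1.1],[-1,0,0,0,0,0,1.1]]]'
```

```text
clock: 7.35
tool_pos: [0.4838, -0.0121, 0.0692]
eef_rot: [[0.988, -0.153, 0.003], [-0.153, -0.988, -0.0], [0.003, -0.0, -1.0]]
contact_force: [0.6, -0.6, 6.6]
opening: 0.584
finger_force: 74.5
```

```bash
python3 -m creep '[[[-1,0,0,0.01,0,0,0.4],[-1,0,0,0.01,0,0,0.8],[-1,0,0,0.01,0,0,1.1],[-1,0,0,0.01,0,0,1.1]]]'
```

```text
clock: 7.75
tool_pos: [0.4841, -0.0123, 0.0691]
eef_rot: [[0.953, -0.303, 0.003], [-0.303, -0.953, -0.0], [0.003, -0.001, -1.0]]
contact_force: [-0.3, -1.7, 9.4]
opening: 0.59
finger_force: 74.7
```

```bash
python3 -m creep '[[[-1,0,0,0,0,0,0.4],[-1,0,0,0,0,0,0.8],[-1,0,0,0,0,0,1.1],[-1,0,0,0,0,0,1.1]]]'
```

```text
clock: 8.15
tool_pos: [0.4842, -0.0123, 0.0691]
eef_rot: [[0.896, -0.445, 0.003], [-0.445, -0.896, -0.001], [0.003, -0.001, -1.0]]
contact_force: [1.2, -1.8, 8.5]
opening: 0.588
finger_force: 74.7
```

```bash
python3 -m creep '[[[-1,0,0,0,0,0,0.4],[-1,0,0,0,0,0,0.8],[-1,0,0,0,0,0,1.1],[-1,0,0,0,0,0,1.1]]]'
```

```text
clock: 8.55
tool_pos: [0.4838, -0.0121, 0.0687]
eef_rot: [[0.817, -0.576, 0.003], [-0.576, -0.817, -0.0], [0.002, -0.001, -1.0]]
contact_force: [1.7, 0.1, 5.7]
opening: 0.589
finger_force: 74.4
```

```bash
python3 -m creep '[[[-1,0,0,0,0,0,0.4],[-1,0,0,0,0,0,0.8],[-1,0,0,0,0,0,1.1],[-1,0,0,0,0,0,1.1]]]'; python3 -c "
from h import *
s=telemetry.get_state();print(s['joints'],s['wrist_torque'])"
```

```text
clock: 8.95
tool_pos: [0.4822, -0.012, 0.0678]
eef_rot: [[0.72, -0.694, -0.001], [-0.694, -0.72, 0.0], [-0.0, 0.0, -1.0]]
contact_force: [-0.2, -1.0, -1.3]
opening: 0.587
finger_force: 73.7
[-2.79243449e-02  4.00190286e-01  2.07122252e+00  2.14497633e-05
  6.70785854e-01  2.30919323e+00] [-0.03800743 -0.0405697  -0.01121913]
```

The force has gone to about zero and z has fallen, so the keyways have met the pins. Now I'll lower it.

```bash
python3 -m creep '[[[-1,0,0,0.05,0,0,0],[-1,0,0,0.1,0,0,0],[-1,0,0,0.15,0,0,0],[-1,0,0,0.19,0,0,0],[-1,0,0,0.19,0,0,0]]]'
```

```text
clock: 9.45
tool_pos: [0.4823, -0.012, 0.0621]
eef_rot: [[0.72, -0.694, -0.0], [-0.694, -0.72, 0.0], [-0.0, 0.0, -1.0]]
contact_force: [-0.1, -0.1, -2.3]
opening: 0.591
finger_force: 73.9
```

```bash
python3 -m creep '[[[-1,0,0,0.05,0,0,0],[-1,0,0,0.1,0,0,0],[-1,0,0,0.14,0,0,0],[-1,0,0,0.17,0,0,0],[-1,0,0,0.17,0,0,0]]]'; python3 -m creep '[[[-1,0,0,0.03,0,0,0],[-1,0,0,0.05,0,0,0],[-1,0,0,0.05,0,0,0]]]'
```

```text
clock: 9.95
tool_pos: [0.4824, -0.012, 0.0573]
eef_rot: [[0.72, -0.694, -0.0], [-0.694, -0.72, 0.0], [-0.0, 0.0, -1.0]]
contact_force: [-2.1, 0.0, 7.5]
opening: 0.586
finger_force: 74.3
clock: 10.25
tool_pos: [0.4825, -0.012, 0.057]
eef_rot: [[0.72, -0.694, 0.0], [-0.694, -0.72, -0.0], [0.0, 0.0, -1.0]]
contact_force: [-6.6, 0.1, 23.7]
opening: 0.588
finger_force: 76.2
```

```bash
python3 -m creep '[[[-1,0,0,0.01,0,0,0],[-1,0,0,0.02,0,0,0],[-1,0,0,0.02,0,0,0],[-1,0,0,0.02,0,0,0]]]'
python3 - <<'E'
from h import *
s=telemetry.get_state(); print(s["tool_pos"],s["contact_force"],s["wrist_torque"])
a=optics.camera("scene");b=optics.camera("side")
im=[]
for c in(a,b):
    u,v=proj(c,[.4824,-.012,.05]).astype(int); im.append(cv2.resize(c["frame"][v-35:v+35,u-35:u+35,::-1],(400,400),interpolation=cv2.INTER_CUBIC))
cv2.imwrite("pics/home.png",np.hstack(im))
E
```

```text
clock: 10.65
tool_pos: [0.4825, -0.0119, 0.0569]
eef_rot: [[0.72, -0.694, 0.0], [-0.694, -0.72, -0.0], [0.0, -0.0, -1.0]]
contact_force: [-8.7, 1.3, 32.7]
opening: 0.586
finger_force: 77.3
[ 0.48246526 -0.01193413  0.05687934] [-8.68573947  1.25517012 32.67633188] [-0.12010044  1.83140563 -0.04137492]
```

View pics/home.png

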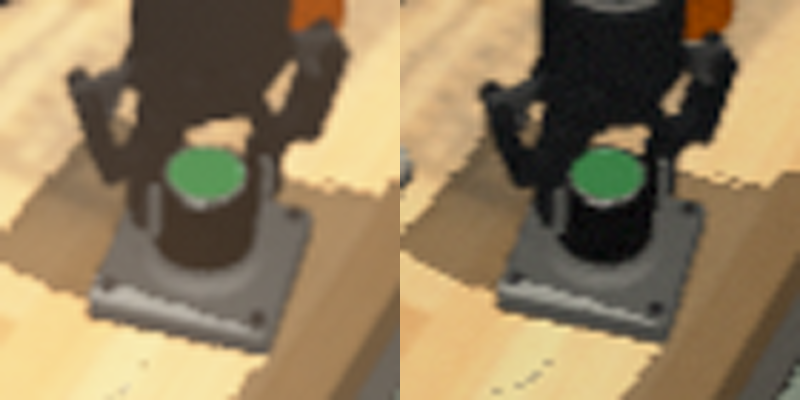

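Both views show the cell glass up and seated on the shoulder. I'll relieve the sideways load and wiggle it slightly to be sure it is home.

```bash
python3 -m creep '[[[-1,-0.02,0.02,0,0,0,0],[-1,-0.03,0.03,0,0,0,0.25],[-1,-0.03,0.03,0,0,0,0],[-1,-0.03,0.03,0,0,0,-0.25],[-1,-0.03,0.03,0,0,0,0],[-1,-0.03,0.03,0,0,0,0]]]'; python3 -c "
from h import *
s=telemetry.get_state();print(s['tool_pos'],s['wrist_torque'],np.round(s['eef_rot'],4))"
```

```text
clock: 11.35
tool_pos: [0.4831, -0.0121, 0.057]
eef_rot: [[0.72, -0.694, 0.004], [-0.694, -0.72, -0.0], [0.003, -0.002, -1.0]]
contact_force: [-2.5, -0.0, 25.3]
opening: 0.588
finger_force: 76.4
[ 0.48312309 -0.01213054  0.05696728] [-0.29267805  0.7953072  -0.02399235] [[ 7.197e-01 -6.943e-01  3.800e-03]
 [-6.943e-01 -7.197e-01 -3.000e-04]
 [ 3.000e-03 -2.400e-03 -1.000e+00]]
```

```bash
python3 -m creep '[[[-1,0,0,0.01,0,0,0],[-1,0,0,0.02,0,0,0],[-1,0,0,0.025,0,0,0],[-1,0,0,0.025,0,0,0],[-1,0,0,0.025,0,0,0]]]'; python3 -c "
from h import *
s=telemetry.get_state();print(s['tool_pos'],s['contact_force'],np.round(s['eef_rot'],4)[2])"
```

```text
clock: 11.85
tool_pos: [0.4832, -0.0121, 0.0569]
eef_rot: [[0.72, -0.694, 0.004], [-0.694, -0.72, -0.0], [0.003, -0.003, -1.0]]
contact_force: [-5.7, -0.5, 38.8]
opening: 0.589
finger_force: 77.7
[ 0.4831503  -0.01212771  0.05689162] [-5.72606279 -0.53373774 38.7521621 ] [ 0.003  -0.0025 -1.    ]
```

```bash
python3 -m creep '[[[-1,0,0,-0.01,0,0,0],[-1,0,0,-0.01,0,0,0],[-1,0,0,-0.01,0,0,0]]]'; python3 -c "
from h import *
print(order.sign_off())"
```

```text
clock: 12.15
tool_pos: [0.4831, -0.0121, 0.0569]
eef_rot: [[0.72, -0.694, 0.004], [-0.694, -0.72, -0.0], [0.003, -0.003, -1.0]]
contact_force: [-5.2, -0.2, 32.3]
opening: 0.584
finger_force: 77.0
the job is handed in; nothing more can be done
None
```

The job is handed in at 12.15 s: the black cell dropped over the pins and is still gripped, pushed down with about 32 N against a hard stop I take to be the shoulder (its height matches to about 0.4 mm), and nothing else on the bench was touched.

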